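Lock the jar shaker with its pin and hairpin clip

ROBOT

A 6-joint arm with a two-finger parallel gripper is mounted at the origin on the work surface. World frame = base frame: x ahead of the robot, y to its left, z up, the work surface at z = 0. Lengths are in m, angles in rad, forces in N, time in s.
With the tool pointing down it reaches from about 0.275 to 0.725 m from the base axis. Payload 5.6 kg.
Tool frame: the origin (TCP) lies between the finger pads; the fingertips stand 19 mm ahead of it and the grasp point (between the pads) is the TCP (bot.tip_reach is the z of the fingertips in the tool frame, in m); z points along the fingers, y is the line along which they close (so a half turn about z gives the same grasp; the last joint's range is limited). The gripper opens to 85 mm and grips with 20 to 120 N. Pads are 22 mm wide; open, the fingers measure 114 mm over their backs; the gripper's body (76 mm by 85 mm) begins 54 mm behind the grasp point. The pads swing forward as they close: fully open they stand 13 mm farther back than shut.
Start: joints at [1.391, 0.255, 0.108, 0, -1.424, -0.285], TCP at [0.247, 0.492, 0.25] pointing down, gripper open.
Joint ranges: [-2.95, 2.95], [-1.21, 1.97], [-1.09, 1.5], [-2.87, 1.71], [-2.94, -0.07], [-3.05, 3.05]. Speed limits (rad/s): [2.57, 2.57, 3.14, 3.14, 3.14, 3.14].

INTERFACE

Orientations are given as a rotation vector (axis times angle).
In Python, from workcell import bot gives the robot as it stands.
- The arm moves only by the tool send_rows, never from a script. Its argument "steps" is a list of rows, each a list of 2 entries, a list of its own where there are three numbers: the shift along the tool's x, y, z normalised to -1 to 1, where 1 is 0.12 m, then the turn, a rotation vector about the tool's x, y, z normalised to -1 to 1, where 1 is 2 rad. In form: [[[tx, ty, tz], [ax, ay, az]], ...]. A call has 1 to 20 rows; each row is the pose to reach, as a shift and turn from the pose commanded when the call began, along the tool's axes at that moment; what a row does not reach only later rows make up. A row lasts 1/10 s, in which the tool goes at most 50 mm and 8.59 degrees, less where a joint would pass 70% of its speed; a pose out of reach is approached as far as the arm can. A call with a number of a shift or a turn outside -1 to 1 is refused whole. A call with a gripper value outside its range is refused whole. "grip" is the closure, from 0 (fully open) to 1 (shut), set as the call begins (left out, the last holds). The fingers move at their own pace and stop on an object; the grip force is fixed at half the most. Time passes only in rows, so rows that repeat a pose let the fingers close. It gives the time, the measured TCP pose, the force, the opening and the grip force at its end, in the units of the state.
- bot.state(): the state, without advancing time (a new reading comes with each control period).
- bot.read_camera(name): name is "scene" or "top" or "wrist"; returns a dict with "pixels" (480x640x3 uint8, red, green, blue), "camera_matrix" (3x3 intrinsics, pixels), "rvec" (rotation vector, rad) and "tvec" (3), from world to camera coordinates, as OpenCV has them. Camera axes: x right, y down, z forward; pixel columns grow to the right and rows downward; lengths in m; the calibration is good to about 2 mm. A picture is of the moment at which its call begins. There is no depth.
- bot.sign_off(): hands the job in; it is judged then, once.
Trained networks look in a picture, given as the dict that the camera call returned (one of the last four; its "shot" number tells which), for a name from the list of things; names that differ only in an ending like _2 or _b are one class to them, and where a whole thing is asked for, a point or a joint stands for the part that bears it (a point fixed in the world has none). Each returns a list of dicts, best first, with "score" (0 to 1); they miss things now and then, are a little off and sometimes report something else, mostly with a low value. They report only what shows in the picture. A call takes as long as a camera call. They do not tell look-alikes from the thing itself.
- bot.recognise(picture, name): "bbox" ([left, top, right, bottom] in pixels, round what is visible of it).
- bot.tip_of(picture, name): "position" ([column, row] in pixels: a listed point, or the origin of a listed thing).
The state is a dict: "time": time; "joint_pos": joint angles; "qd": joint speeds; "effort": joint torques, N m; "position": TCP position; "eef_rot": TCP orientation; "wrist_force": force on the tool from outside, world axes, zero at the start; "wrist_torque": the same for the moment, N m; "width": opening from 0.0 (shut) to 1.0 (fully open); "grip_force": force on a finger pad.
Only numpy, scipy, OpenCV 4.12 (cv2) and the standard library are available. Lean on these libraries where they do the work, as an engineer would, in place of code of your own. Each camera call takes 0.05 s, during which the arm holds its last target. There are 200 camera calls.

TASK

Lock the jar shaker's platform: push the red-headed locking pin fully home through the slotted bracket, then take the hairpin clip by its orange grip from the white stand and slide its straight leg down through the pin's cross-hole until the sprung leg snaps round the shank and the clip sits down on it. Feel for the hole and push gently, never forcing pin or clip, leave the clip there upright and let go, and leave the jar, the dish and the box where they are.

Things in the scene. Friction and masses are not known exactly. Their poses are not given: they have to be found in the camera images.
- shaker: Jar shaker, fixed. Origin on the bench top under the middle of its bracket. z up; y along the locking pin, from red head to free end; x towards the white housing, whose platform and black jar rings (up to 76 mm high) fill x = 70 to 320, y = -105 to 105 mm. The pin: level steel shank 24 mm in diameter, axis at z = 70 mm, with a red head on the -y side.
- bracket_mid (a point): Middle of the bracket's slots, axes as shaker: x = 0, y = 0, z = 70 mm there. Two steel lugs (y = -23 to -13 and 13 to 23, x = -36 to 36 mm) and a blue tongue between, 94 mm high, each slotted 47 mm along x by 25 mm high. The pin lies in the slots anywhere from 10 mm to -10 mm off their middle along x, held by stiff friction (30 N). That offset is not measured: see it or feel for it.
- pin_seat (a point): Point fixed to the bracket, axes as shaker: x = 0, y = 49, z = 82 mm there. Height of the shank's top, and place along y of the pin's cross-hole once the pin is home; the hole itself is up to 10 mm away along x. The hole runs vertically through the shank's middle, 6.4 mm square, not countersunk; 26 mm of shank lie between lug and hole centre, 13 mm beyond.
- pin (a joint): How far the pin is pushed in along the shaker's +y, m: 0 drawn out, 0.035 home (head against the lug, a firm stop). Starts at 0 to 0.010, slides with about 5 N of friction, stays where left. Its red head is a disc 44 mm in diameter, 14 mm thick, centred on the shank; the head's outer face is at shaker y = -72 mm + joint value.
- stand: White clip stand, fixed, origin at the centre of its underside: block 40 (x) x 50 (y) x 60 (z) mm on a thin foot 90 mm long in y. A slot along x in its top, 25 x 6.2 mm, 56 mm deep, holds both legs of the clip, whose collar rests on the top; draw the clip straight up.
- clip_grip (a point): Centre of the hairpin clip's orange grip, 18 (x) x 12 (y) mm, 30 mm tall about this point, steel loop on top, collar 5 mm high below. Clip 112 g. z up, x from straight leg to sprung leg; starts upright, x along the stand's x, 8 mm on the -x side of the stand's middle. Grip across x from above. Fits the pin with its x parallel to the shaker's x, either way round.
- clip_tip (a point): Blunt, square-cut lower tip of the straight leg (wire 4.5 mm in diameter), straight below the grip's centre by 75 mm; axes as clip_grip. It is the clip's lowest point.
- clip_crotch (a point): Flat underside of the clip's collar at the straight leg, straight below the grip's centre by 25 mm, 50 mm above the leg's tip; axes as clip_grip. When the clip is fully home it rests on the shank's top.
- clip_leg (a joint): Outward swing of the sprung leg, rad: 0 relaxed, about 0.27 as it passes the shank's widest, about 0.03 when it hugs the shank. The leg (x = +14 mm at the collar) pinches in to x = +8.1, z = -47 mm from the grip's centre and flares to x = +15, z = -62. About 0.7 N per mm at the pinch; snapping past the shank takes 5 to 12 N downwards, then it drops easily until it seats.
- jar: Bystander: glass jar with a black lid, 70 mm in diameter, 110 mm high, origin at the centre of its underside.
- dish: Bystander: pale shallow dish, 90 mm in diameter, 16 mm high, origin at the centre of its underside.
- bladebox: Bystander: blue box 60 x 100 x 35 mm, origin at the centre of its underside.
Not all that is in view belongs to the job. What is shaped like the part that bears clip_grip but green or purple is not meant.

How it is judged:
By the outcome, as a careful person would: the job done as asked, in the order asked, and still so for the second after the job is handed in, with the robot touching nothing.
It also fails if it takes over 72 s, if anything falls off the work surface, if the arm or the gripper's body presses on something with over 40 N, if the wrist force passes 120 N, or if a joint passes its speed limit or range.

## Working session

There is one attempt and no reset: what is moved stays moved. The work goes in short steps, Python scripts to look and compute and a tool call to move; the robot and the scene stay as the last step left them, time stands still between calls to the robot, and variables do not carry over. Pictures are saved under pics/ and viewed, at most 13 in all, crops included, and the job is handed in when it is done.

Besides the shell and the picture viewer there is one more tool, called after ">>>" as name(argument=value, ...), one argument or row to a line, values as JSON. send_rows: Moves the arm, as the interface text tells. Scaled input: -1 to 1 covers 0.12 m each way for a shift and 2 rad each way for a turn. Its arguments: {"type":"object","properties":{"steps":{"type":"array"},"grip":{"type":"number"}},"required":["steps"]}

```bash
mkdir -p pics; ls
cat > h.py <<'E'
import numpy as np, cv2, json
from workcell import bot
def shot(n,save=None):
    p=bot.read_camera(n)
    if save: cv2.imwrite('pics/'+save,np.ascontiguousarray(p['pixels'][:,:,::-1]))
    return p
def P(p):
    R=cv2.Rodrigues(np.array(p['rvec'],float))[0]; return np.array(p['camera_matrix'],float),R,np.array(p['tvec'],float).ravel()
def proj(p,X):
    K,R,t=P(p); c=R@np.array(X,float)+t; u=K@c; return u[:2]/u[2]
def ray(p,uv):
    K,R,t=P(p); d=R.T@np.linalg.solve(K,[uv[0],uv[1],1.]); return -R.T@t,d
def atz(p,uv,z):
    o,d=ray(p,uv); return o+d*(z-o[2])/d[2]
def tri(obs):
    A=np.zeros((3,3));b=np.zeros(3)
    for p,uv in obs:
        o,d=ray(p,uv); d=d/np.linalg.norm(d); M=np.eye(3)-np.outer(d,d); A+=M;b+=M@o
    return np.linalg.solve(A,b)
E
python3 - <<'E'
from h import *
np.set_printoptions(precision=4,suppress=True)
s=shot('scene','s0.png');t=shot('top','t0.png')
for n in ['shaker','bracket_mid','pin_seat','pin','stand','clip_grip','clip_tip','clip_crotch','jar','dish','bladebox']:
    for nm,p in (('s',s),('t',t)):
        print(n,nm,[(np.round(d['position'],1).tolist(),round(d['score'],2)) for d in (bot.tip_of(p,n) if n!='pin' else [])][:4],[(np.round(d['bbox']).tolist(),round(d['score'],2)) for d in bot.recognise(p,n)][:4] if n in('pin','clip_grip','stand') else '')
st=bot.state();print(st)
for p in (s,t): K,R,tt=P(p);print(-R.T@tt,R,K[0,0])
E
```

```text
pics
shaker s [([328.9, 245.3], 0.76)] 
shaker t [([284.1, 235.8], 0.95)] 
bracket_mid s [([331.9, 220.9], 0.65)] 
bracket_mid t [] 
pin_seat s [] 
pin_seat t [] 
pin s [] [([317.0, 221.0, 337.0, 248.0], 0.65)]
pin t [] [([269.0, 216.0, 311.0, 241.0], 0.71), ([390.0, 238.0, 396.0, 248.0], 0.48)]
stand s [([242.8, 321.0], 0.82)] [([219.0, 286.0, 266.0, 338.0], 0.86)]
stand t [] [([372.0, 233.0, 407.0, 256.0], 0.75)]
clip_grip s [([237.4, 289.2], 0.65), ([199.9, 290.7], 0.58), ([320.7, 311.0], 0.54)] [([186.0, 277.0, 220.0, 295.0], 0.84), ([230.0, 276.0, 243.0, 303.0], 0.69), ([310.0, 288.0, 326.0, 322.0], 0.62)]
clip_grip t [([355.0, 202.6], 0.59), ([393.3, 247.8], 0.53), ([387.6, 292.5], 0.51)] [([378.0, 284.0, 398.0, 300.0], 0.72), ([334.0, 196.0, 359.0, 226.0], 0.69)]
clip_tip s [([229.5, 272.2], 0.85), ([311.4, 287.5], 0.69)] 
clip_tip t [([361.2, 283.4], 0.55), ([337.4, 227.4], 0.47)] 
clip_crotch s [([210.3, 282.6], 0.89), ([313.2, 301.1], 0.86), ([234.6, 297.7], 0.54)] 
clip_crotch t [([377.3, 293.4], 0.55), ([392.0, 246.0], 0.52), ([346.6, 208.8], 0.47)] 
jar s [([301.7, 406.8
[... 238 characters left out ...]
([ 1.3906,  0.2551,  0.1082, -0.    , -1.4239, -0.2846]), 'qd': array([ 0.0009, -0.0003, -0.0015,  0.0008,  0.0004,  0.0005]), 'effort': array([  0.0004, -38.6403,  23.8071,   5.3678,  -0.0006,   0.    ]), 'position': array([0.2465, 0.4917, 0.2503]), 'eef_rot': array([-3.0571,  0.7236,  0.    ]), 'wrist_force': array([-0.2897, -0.2763, -0.2992]), 'wrist_torque': array([ 0.0009, -0.0039,  0.0214]), 'grip_force': 0.0, 'width': 1.0013517482230523}
[ 0.9521 -0.6773  0.7814] [[ 0.8318  0.5547  0.021 ]
 [ 0.3813 -0.5433 -0.7479]
 [-0.4035  0.6301 -0.6635]] 528.7839277849012
[ 0.4143 -0.0335  1.4161] [[-0.0116 -0.9999  0.0104]
 [-0.9963  0.0106 -0.0852]
 [ 0.0851 -0.0114 -0.9963]] 545.8948909968174
```

Run:
```python
import cv2,numpy as np
s=cv2.imread('pics/s0.png');t=cv2.imread('pics/t0.png')
a=cv2.resize(s[160:440,120:440],(685,600),interpolation=3)
b=cv2.resize(t[140:350,220:500],(800,600),interpolation=3)
cv2.imwrite('pics/a.png',a);cv2.imwrite('pics/b.png',b)
```

```text
(no output)
```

View pics/a.png

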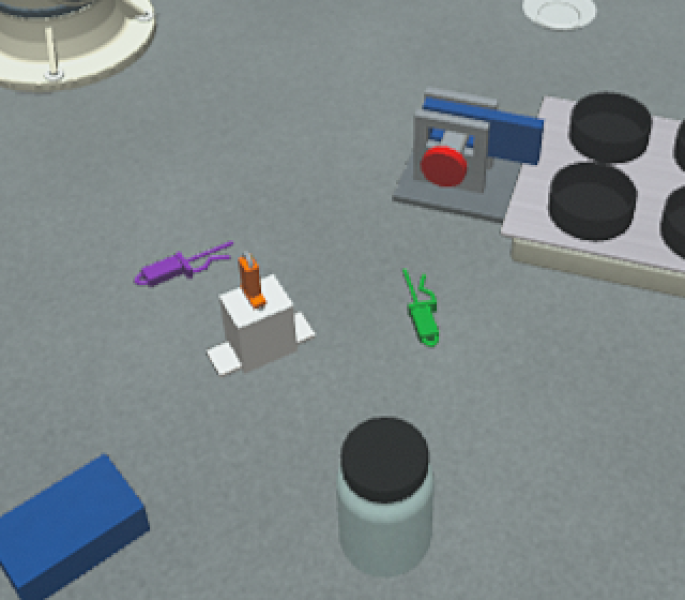

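View pics/b.png

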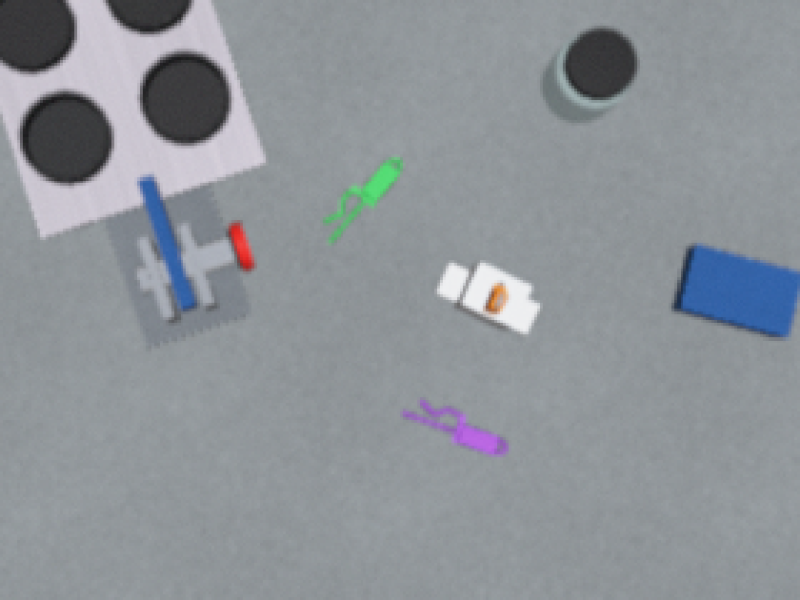

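Run:
```python
from h import *
np.set_printoptions(precision=4,suppress=True)
s=shot('scene');t=shot('top');w=shot('wrist')
c=lambda u,v:(220+u/2.857,140+v/2.857)
a=atz(t,c(148,180),.094);b=atz(t,c(188,308),.094);d=a-b
print('tongue',a,b,'yaw',np.degrees(np.arctan2(d[1],d[0])))
def red(p,lo):
    h=cv2.cvtColor(p['pixels'],cv2.COLOR_RGB2HSV)
    m=(((h[...,0]<5)|(h[...,0]>174))&(h[...,1]>180)&(h[...,2]>90)).astype(np.uint8)
    n,l,st,ce=cv2.connectedComponentsWithStats(m);i=1+np.argmax(st[1:,4]);return ce[i],st[i]
def org(p):
    h=cv2.cvtColor(p['pixels'],cv2.COLOR_RGB2HSV)
    m=((h[...,0]>6)&(h[...,0]<16)&(h[...,1]>180)&(h[...,2]>90)).astype(np.uint8)
    n,l,st,ce=cv2.connectedComponentsWithStats(m);i=1+np.argmax(st[1:,4]);return ce[i],st[i]
rs,rt=red(s,0),red(t,0);print(rs,rt,'red',tri([(s,rs[0]),(t,rt[0])]))
os_,ot=org(s),org(t);print(os_,ot,'clip',tri([(s,os_[0]),(t,ot[0])]))
K,R,tt=P(w);C=-R.T@tt;print('wristcam',C,R,K[0,0])
st=bot.state();Rt=cv2.Rodrigues(st['eef_rot'])[0];print('cam in tool',Rt.T@(C-st['position']),'\n',R@Rt)
# stand: white mask top corners
print('stand s,t pix->z0', atz(s,(242.8,321),0))
for q in [(482,262),(532,290),(538,333)]: print(atz(t,c(*q),.06))
print(bot.state()['time'])
```

```text
tongue [0.5919 0.074  0.094 ] [0.4822 0.0405 0.094 ] yaw 16.970119000831456
(array([328.8333, 231.8939]), array([318, 229,  20,  11,  66], dtype=int32)) (array([303.8571, 225.7347]), array([301, 219,   7,  15,  49], dtype=int32)) red [ 0.5382 -0.002   0.0851]
(array([237.7042, 291.7465]), array([232, 280,  12,  24,  71], dtype=int32)) (array([392.1, 244.4]), array([391, 241,   3,   7,  10], dtype=int32)) clip [ 0.4888 -0.22    0.075 ]
wristcam [0.3094 0.4587 0.3742] [[-0.4492 -0.8934  0.0001]
 [-0.8579  0.4314  0.2791]
 [-0.2493  0.1253 -0.9603]] 335.57503517359675
cam in tool [ 0.071   0.0013 -0.1239] 
 [[-0.0011  1.     -0.0001]
 [-0.9603 -0.0011 -0.279 ]
 [-0.279  -0.0002  0.9603]]
stand s,t pix->z0 [ 0.4952 -0.2221  0.    ]
[ 0.5213 -0.2144  0.06  ]
[ 0.4963 -0.2576  0.06  ]
[ 0.4588 -0.2619  0.06  ]
1.55
```

Candidates: orange clip (scene 237,290 / top 394,244) upright in the white stand; purple (scene 200,288) and green (scene 318,310) lie on the bench. Orange in the stand is the one meant; the bracket's red head is at scene (328,235), top (304,226). I'll confirm the clip up close later and look at the pin first.

>>> send_rows(
  steps=[
    [[0.3, 0.18, 0.03], [0, 0, 0]],
    [[0.6, 0.36, 0.06], [0, 0, 0]],
    [[0.9, 0.54, 0.1], [0, 0, 0]],
  ],
  grip=1,
)

```text
time: 1.85
position: [0.3145, 0.3842, 0.2383]
eef_rot: [-3.057, 0.722, -0.0]
wrist_force: [1.1, 0.4, 1.2]
width: 0.513
grip_force: 0.0
```

>>> send_rows(
  steps=[
    [[0.3, 0.18, 0.03], [0, 0, 0]],
    [[0.6, 0.36, 0.06], [0, 0, 0]],
    [[0.9, 0.54, 0.1], [0, 0, 0]],
  ],
)

```text
time: 2.15
position: [0.3822, 0.2775, 0.2265]
eef_rot: [-3.056, 0.723, -0.001]
wrist_force: [1.5, 0.3, -0.6]
width: 0.002
grip_force: 0.0
```

>>> send_rows(
  steps=[
    [[0.3, 0.18, 0.03], [0, 0, 0.07]],
    [[0.6, 0.36, 0.06], [0, 0, 0.14]],
    [[0.9, 0.54, 0.1], [0, 0, 0.2]],
    [[0.9, 0.54, 0.1], [0, 0, 0.27]],
    [[0.9, 0.54, 0.1], [0, 0, 0.34]],
    [[0.9, 0.54, 0.1], [0, 0, 0.405]],
  ],
)

```text
time: 2.75
position: [0.4492, 0.1721, 0.2143]
eef_rot: [-2.518, 1.878, -0.0]
wrist_force: [-0.3, 0.5, 0.4]
width: 0.003
grip_force: 0.0
```

>>> send_rows(
  steps=[
    [[0.32, -0.08, 0.03], [0, 0, 0]],
    [[0.64, -0.16, 0.06], [0, 0, 0]],
    [[0.95, -0.24, 0.1], [0, 0, 0]],
    [[0.95, -0.24, 0.1], [0, 0, 0]],
  ],
)

```text
time: 3.15
position: [0.5108, 0.0688, 0.2013]
eef_rot: [2.519, -1.873, -0.0]
wrist_force: [-0.1, 0.5, 0.1]
width: 0.004
grip_force: 0.0
```

Run:
```python
from h import *
w=shot('wrist','w1.png')
for n in ['bracket_mid','pin_seat','shaker']: print(n,[(np.round(d['position'],1),d['score']) for d in bot.tip_of(w,n)])
import pickle; pickle.dump(w,open('w1.pkl','wb'))
print(bot.state()['position'],bot.state()['time'])
```

```text
bracket_mid [(array([319.6, 214. ]), 0.91)]
pin_seat []
shaker [(array([315.6, 199.1]), 0.79)]
[0.50962466 0.0724811  0.20243782] 3.35
```

View pics/w1.png

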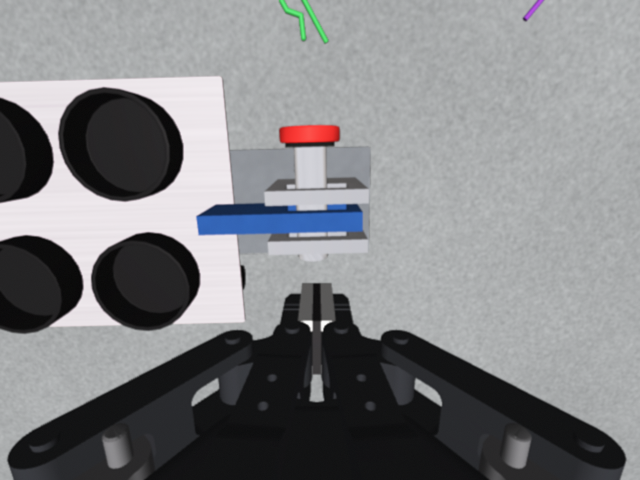

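The wrist view shows the red head at (309,134), shank at columns ~295–326, lug tops at rows 191–205 and 239–253, and blue tongue between. Measure the edges.

```bash
cat > edges.py <<'E'
from h import *
from scipy.ndimage import gaussian_filter1d
def edges(sig,off,thr=6):
    g=np.gradient(gaussian_filter1d(sig.astype(float),.8)); r=[]
    for i in range(2,len(g)-2):
        if abs(g[i])>thr and abs(g[i])>=abs(g[i-1]) and abs(g[i])>abs(g[i+1]):
            a,b,c=abs(g[i-1]),abs(g[i]),abs(g[i+1]); r.append((round(off+i+.5*(a-c)/(a-2*b+c),1),int(g[i])))
    return r
E
python3 - <<'E'
from edges import *
import pickle; w=pickle.load(open('w1.pkl','rb'));g=w['pixels'].astype(float)
gr=g.mean(2)
def row(r,a,b): print('row',r,edges(gr[r-1:r+2,a:b].mean(0),a))
def col(c,a,b): print('col',c,edges(gr[a:b,c-1:c+2].mean(1),a))
for r in (132,160,168,198,246,257): row(r,250,385)
for c in (275,305,313,318,360): col(c,115,275)
E
```

```text
row 132 [(np.float64(278.6), -31), (np.float64(282.7), 6), (np.float64(339.7), 29)]
row 160 [(np.float64(295.3), 18), (np.float64(324.2), -18), (np.float64(370.7), 7)]
row 168 [(np.float64(295.6), 18), (np.float64(324.3), -18), (np.float64(370.8), 11)]
row 198 [(np.float64(264.1), 18), (np.float64(368.0), -10)]
row 246 [(np.float64(267.3), 15), (np.float64(367.2), -7)]
row 257 [(np.float64(299.8), 9), (np.float64(322.9), -9), (np.float64(327.9), 6)]
col 275 [(np.float64(147.5), -7), (np.float64(180.8), -15), (np.float64(190.6), 34), (np.float64(205.5), -46), (np.float64(213.5), 19), (np.float64(233.4), -7), (np.float64(241.0), 36), (np.float64(254.8), -9)]
col 305 [(np.float64(124.7), -12), (np.float64(141.9), -29), (np.float64(146.3), 52), (np.float64(187.6), -25), (np.float64(190.5), 23), (np.float64(210.0), -48), (np.float64(213.3), 17), (np.float64(232.1), 29), (np.float64(236.4), -36), (np.float64(240.3), 35), (np.float64(260.4), -10)]
col 313 [(np.float64(124.6), -14), (np.float64(141.7), -28), (np.float64(146.1), 53), (np.float64(187.3), -28), (np.float64(190.3), 26), (np.float64(209.8), -49), (np.float64(213.2), 17), (np.float64(231.9), 30), (np.float64(236.1), -39), (np.float64(240.1), 36), (np.float64(260.9), -10)]
col 318 [(np.float64(124.3), -13), (np.float64(141.5), -25), (np.float64(146.1), 53), (np.float64(187.2), -26), (np.float64(190.2), 25), (np.float64(209.6), -47), (np.float64(213.0), 18), (np.float64(231.7), 28), (np.float64(236.1), -38), (np.float64(240.0), 36), (np.float64(260.4), -7)]
col 360 [(np.float64(145.4), -10), (np.float64(181.3), -15), (np.float64(188.4), 33), (np.float64(203.5), -16), (np.float64(208.0), -18), (np.float64(212.0), 15), (np.float64(231.1), -8), (np.float64(239.0), 36), (np.float64(252.3), -6)]
```

Run:
```python
from edges import *
import pickle; from scipy.optimize import least_squares
w=pickle.load(open('w1.pkl','rb'));K,R,t=P(w);C=-R.T@t
def W(p,x,y,z):
    c,s=np.cos(p[2]),np.sin(p[2]); return np.array([p[0]+c*x-s*y,p[1]+s*x+c*y,z])
pc=lambda p,*a:proj(w,W(p,*a))
def colat(p,x,y0,y1,z,row):  # column where edge line crosses row
    a,b=pc(p,x,y0,z),pc(p,x,y1,z); f=(row-a[1])/(b[1]-a[1]); return a[0]+f*(b[0]-a[0])
def rowat(p,y,z,col,x0=-.036,x1=.036):
    a,b=pc(p,x0,y,z),pc(p,x1,y,z); f=(col-a[0])/(b[0]-a[0]); return a[1]+f*(b[1]-a[1])
def shank(p,off,row,sg):
    th=np.radians(np.arange(0,180,2)); v=[colat(p,off+.012*np.cos(a),-.055,-.02,.07+.012*np.sin(a),row) for a in th]
    return min(v) if sg>0 else max(v)
def res(q):
    p=q[:3];off=q[3];j=q[4]; r=[]
    for row,y,L,Rr in ((198,-.018,264.1,368.0),(246,.018,267.3,367.2)):
        r+=[colat(p,.036,y-.005,y+.005,.094,row)-L,colat(p,-.036,y-.005,y+.005,.094,row)-Rr]
    for col,rows in ((275,(190.6,205.5,241,254.8)),(360,(188.4,203.5,239,252.3))):
        r+=[rowat(p,y,.094,col)-v for y,v in zip((-.023,-.013,.013,.023),rows)]
    for row,a,b in ((160,295.3,324.2),(168,295.6,324.3)): r+=[shank(p,off,row,1)-a,shank(p,off,row,-1)-b]
    r+=[rowat(p,-.072+j,.092,313)-124.6,rowat(p,-.058+j,.092,313)-141.7,rowat(p,.027+j,.082,313)-260.9]
    r+=[min(pc(p,off+.022,-.072+j,.07)[0],pc(p,off+.022,-.058+j,.07)[0])-278.6, max(pc(p,off-.022,-.072+j,.07)[0],pc(p,off-.022,-.058+j,.07)[0])-339.7]
    return r
s=least_squares(res,[.52,.055,.296,0,.005],x_scale=[.01,.01,.1,.01,.01],loss='soft_l1')
np.set_printoptions(precision=4,suppress=True)
print(s.x,np.round(s.fun if len(s.fun)<99 else 0,1));print(np.round(res(s.x),1))
p=s.x[:3];off,j=s.x[3:]
for y in (-.072+j-.011,-.037-.011,.049): print('y',y,W(p,off,y,.09))
st=bot.state();Rt=cv2.Rodrigues(st['eef_rot'])[0]
for y,z in ((-.072+j-.025,.075),(-.12,.2)):
  print('shift',Rt.T@(W(p,off,y,z)-st['position'])/.12)
c,s_=np.cos(p[2]),np.sin(p[2]); Rw=np.array([[-s_*-1*-1,0,0]]*3)
print('tool x yaw',np.degrees(np.arctan2(Rt[1,0],Rt[0,0])),'want',np.degrees(p[2])-90, 'cam',C)
```

```text
[0.5149 0.0513 0.3162 0.0038 0.0058] [-0.1  0.   0.  -0.   0.3 -0.2  0.2 -0.4  0.3 -0.4  0.1  0.  -1.5  2.
 -1.5  2.1 -1.   4.  -0.3 -0.1 -0. ]
[-0.1  0.   0.  -0.   0.3 -0.2  0.2 -0.4  0.3 -0.4  0.1  0.  -1.5  2.
 -1.5  2.1 -1.   4.  -0.3 -0.1 -0. ]
y -0.07724772007167227 [ 0.5425 -0.0209  0.09  ]
y -0.048 [0.5334 0.0069 0.09  ]
y 0.049 [0.5032 0.0991 0.09  ]
shift [ 0.941  -0.0368  1.0618]
shift [ 1.1804 -0.0418  0.0201]
tool x yaw -73.01893872513699 want -71.88429350467099 cam [ 0.531  -0.0001  0.3253]
```

>>> send_rows(
  steps=[
    [[0.4, -0.02, 0], [0, 0, -0.01]],
    [[0.8, -0.03, 0.03], [0, 0, -0.01]],
    [[0.98, -0.037, 0.1], [0, 0, -0.01]],
    [[0.98, -0.037, 0.4], [0, 0, -0.01]],
    [[0.98, -0.037, 0.7], [0, 0, -0.01]],
    [[0.98, -0.037, 1.0], [0, 0, -0.01]],
    [[0.98, -0.037, 1.0], [0, 0, -0.01]],
  ],
)

```text
time: 4.05
position: [0.5447, -0.0384, 0.0779]
eef_rot: [2.539, -1.84, -0.012]
wrist_force: [-1.2, -0.2, -0.1]
width: -0.0
grip_force: 0.0
```

Run:
```python
from h import *
s=bot.state();p=s['position'];yaw=.3162
d=p[:2]-[.5149,.0513];c,q=np.cos(yaw),np.sin(yaw)
print('shaker x,y,z',c*d[0]+q*d[1],-q*d[0]+c*d[1],p[2],s['wrist_force'])
R=cv2.Rodrigues(s['eef_rot'])[0];print(np.degrees(np.arctan2(R[1,0],R[0,0])))
```

```text
shaker x,y,z 0.00040692398639722085 -0.09446466697183122 0.07794927509211563 [-1.22291666 -0.21954305 -0.14524239]
-71.86187972335622
```

>>> send_rows(
  steps=[
    [[-0.06, -0.028, 0], [0, 0, 0]],
    [[-0.12, -0.028, 0], [0, 0, 0]],
    [[-0.15, -0.028, 0], [0, 0, 0]],
    [[-0.18, -0.028, 0], [0, 0, 0]],
    [[-0.21, -0.028, 0], [0, 0, 0]],
    [[-0.24, -0.028, 0], [0, 0, 0]],
    [[-0.27, -0.028, 0], [0, 0, 0]],
    [[-0.3, -0.028, 0], [0, 0, 0]],
    [[-0.32, -0.028, 0], [0, 0, 0]],
    [[-0.34, -0.028, 0], [0, 0, 0]],
    [[-0.34, -0.028, 0], [0, 0, 0]],
  ],
)

```text
time: 5.15
position: [0.5402, 0.0002, 0.084]
eef_rot: [-2.543, 1.842, -0.006]
wrist_force: [2.5, -4.2, 3.5]
width: 0.003
grip_force: 2.5
```

>>> send_rows(
  steps=[
    [[-0.02, 0.02, 0.02], [0, 0, 0]],
    [[-0.035, 0.03, 0.04], [0, 0, 0]],
    [[-0.05, 0.03, 0.04], [0, 0, 0]],
    [[-0.06, 0.03, 0.04], [0, 0, 0]],
    [[-0.06, 0.03, 0.04], [0, 0, 0]],
  ],
)

```text
time: 5.65
position: [0.5342, 0.0061, 0.0784]
eef_rot: [-2.543, 1.843, -0.004]
wrist_force: [3.7, -3.8, 2.4]
width: 0.001
grip_force: 2.4
```

>>> send_rows(
  steps=[
    [[-0.01, 0, 0], [0, 0, 0]],
    [[-0.02, 0, 0], [0, 0, 0]],
    [[-0.02, 0, 0], [0, 0, 0]],
  ],
)

```text
time: 5.95
position: [0.5337, 0.0077, 0.0784]
eef_rot: [-2.544, 1.843, -0.005]
wrist_force: [4.7, -6.8, 1.5]
width: -0.001
grip_force: 4.1
```

>>> send_rows(
  steps=[
    [[-0.01, 0, 0], [0, 0, 0]],
    [[-0.02, 0, 0], [0, 0, 0]],
    [[-0.02, 0, 0], [0, 0, 0]],
  ],
)

```text
time: 6.25
position: [0.5337, 0.0078, 0.0785]
eef_rot: [2.542, -1.842, 0.009]
wrist_force: [8.9, -17.3, -1.3]
width: -0.002
grip_force: 9.3
```

>>> send_rows(
  steps=[
    [[0.15, 0, 0], [0, 0, 0]],
    [[0.2, 0, -0.3], [0, 0, 0]],
    [[0.2, 0, -0.7], [0, 0, 0]],
    [[0.2, 0, -1.0], [0, 0, 0]],
    [[0, 0, -1.0], [0, 0, 0]],
  ],
)

```text
time: 6.75
position: [0.5343, 0.0104, 0.2029]
eef_rot: [-2.536, 1.843, -0.01]
wrist_force: [0.2, 0.7, -0.6]
width: -0.002
grip_force: 0.0
```

>>> send_rows(
  steps=[
    [[-0.35, 0, 0], [0, 0, 0]],
    [[-0.7, 0, 0], [0, 0, 0]],
    [[-1, 0, 0], [0, 0, 0]],
    [[-1, 0, 0], [0, 0, 0]],
    [[-1, 0, 0], [0, 0, 0]],
    [[-1, 0, 0], [0, 0, 0]],
  ],
)

```text
time: 7.35
position: [0.4941, 0.1247, 0.1972]
eef_rot: [2.543, -1.844, -0.001]
wrist_force: [-1.1, -0.2, 0.7]
width: -0.005
grip_force: 0.0
```

Run:
```python
from edges import *
w=shot('wrist','w2.png')
import pickle; pickle.dump(w,open('w2.pkl','wb'))
print([(d['position'],d['score']) for d in bot.tip_of(w,'pin_seat')])
im=cv2.imread('pics/w2.png')[90:330,200:440]
cv2.imwrite('pics/w2c.png',cv2.resize(im,(600,600),interpolation=2))
print(bot.state()['position'],bot.state()['time'])
```

```text
[([320.2, 208.5], 0.97)]
[0.49443195 0.12425622 0.19726487] 7.45
```

View pics/w2c.png

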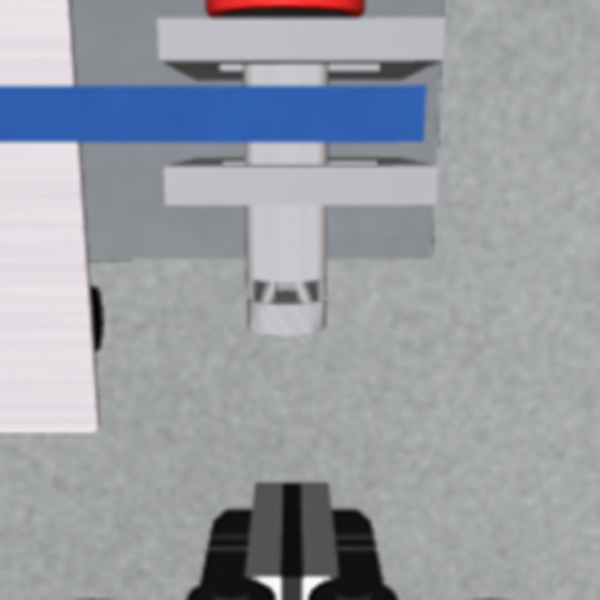

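The pin is home (head against the lug); the cross-hole is at about pixel (314,207) of the wrist picture, and the reported pin_seat is (320,208).

Run:
```python
from edges import *
import pickle
w=pickle.load(open('w2.pkl','rb'))
h=atz(w,(314.3,206.6),.082);print('hole',h)
gr=w['pixels'].astype(float).mean(2)
for r in (185,195,203,207,211,217): print(r,edges(gr[r-1:r+2,285:345].mean(0),285,4))
for c in (306,314,322): print(c,edges(gr[120:235,c-1:c+2].mean(1),120,4))
for r in (106,163):print(r,edges(gr[r-2:r+3,250:390].mean(0),250,5))
s=bot.state();R=cv2.Rodrigues(s['eef_rot'])[0];print('hole in tool',R.T@(h-s['position']))
# stand estimate target: clip ~ (.4888,-.22)
print('shift to clip above',R.T@(np.array([.489,-.195,.2])-s['position'])/.12)
print(R)
```

```text
hole [0.50324725 0.09857827 0.082     ]
185 [(np.float64(296.0), -4), (np.float64(299.5), 18), (np.float64(328.2), -17)]
195 [(np.float64(296.7), -7), (np.float64(300.2), 15), (np.float64(327.8), -15), (np.float64(331.1), 8)]
203 [(np.float64(296.7), -6), (np.float64(301.3), -16), (np.float64(306.2), 19), (np.float64(317.6), 5), (np.float64(321.5), -21), (np.float64(326.6), 14), (np.float64(330.8), 10)]
207 [(np.float64(301.1), -24), (np.float64(305.0), 30), (np.float64(309.2), -29), (np.float64(318.6), 27), (np.float64(322.9), -30), (np.float64(326.7), 22), (np.float64(331.0), 8)]
211 [(np.float64(297.8), -14), (np.float64(300.5), 6), (np.float64(304.3), 9), (np.float64(308.4), -12), (np.float64(319.9), 12), (np.float64(323.8), -7), (np.float64(328.2), -9), (np.float64(331.1), 9)]
217 [(np.float64(297.7), -10), (np.float64(300.5), 13), (np.float64(327.6), -14), (np.float64(330.7), 13)]
306 [(np.float64(124.0), -28), (np.float64(146.3), 27), (np.float64(154.6), -11), (np.float64(157.2), 10), (np.float64(202.0), -23), (np.float64(205.8), 11), (np.float64(211.8), 8), (np.float64(223.2), -11)]
314 [(np.float64(124.0), -30), (np.float64(146.3), 29), (np.float64(154.6), -12), (np.float64(157.2), 9), (np.float64(205.6), -27), (np.float64(211.1), 35), (np.float64(223.9), -9)]
322 [(np.float64(124.0), -28), (np.float64(146.3), 27), (np.float64(154.6), -11), (np.float64(157.2), 10), (np.float64(202.0), -24), (np.float64(205.8), 12), (np.float64(211.8), 7), (np.float64(223.0), -8)]
106 [(np.float64(262.8), 15), (np.float64(377.2), -7)]
163 [(np.float64(265.2), 17), (np.float64(374.5), -8)]
hole in tool [ 0.02716688 -0.0005048   0.11525955]
shift to clip above [ 2.51583639  0.86643602 -0.02273917]
[[ 3.09486225e-01 -9.50903718e-01 -6.28923027e-04]
 [-9.50903908e-01 -3.09486280e-01 -9.42374934e-06]
 [-1.85681970e-04  6.00961884e-04 -9.99999802e-01]]
```

>>> send_rows(
  steps=[
    [[0.3, 0.1, -0.1], [0, 0, 0]],
    [[0.6, 0.2, -0.1], [0, 0, 0]],
    [[0.84, 0.29, -0.1], [0, 0, 0]],
  ],
  grip=0.4,
)

```text
time: 7.75
position: [0.4927, 0.0162, 0.2097]
eef_rot: [-2.542, 1.846, -0.0]
wrist_force: [0.2, -0.5, -0.4]
width: 0.504
grip_force: 0.0
```

>>> send_rows(
  steps=[
    [[0.3, 0.1, 0], [0, 0, 0]],
    [[0.6, 0.2, 0], [0, 0, 0]],
    [[0.84, 0.29, 0], [0, 0, 0]],
  ],
)

```text
time: 8.05
position: [0.4905, -0.0909, 0.2095]
eef_rot: [2.541, -1.847, -0.0]
wrist_force: [1.0, -0.8, -0.5]
width: 0.607
grip_force: 0.0
```

>>> send_rows(
  steps=[
    [[0.3, 0.1, 0], [0, 0, 0.07]],
    [[0.6, 0.2, 0], [0, 0, 0.14]],
    [[0.84, 0.29, 0], [0, 0, 0.21]],
    [[0.84, 0.29, 0], [0, 0, 0.28]],
    [[0.84, 0.29, 0], [0, 0, 0.35]],
    [[0.84, 0.29, 0], [0, 0, 0.35]],
  ],
)

```text
time: 8.65
position: [0.4887, -0.1959, 0.2092]
eef_rot: [1.752, -2.607, -0.001]
wrist_force: [-0.3, 0.4, 0.5]
width: 0.602
grip_force: 0.0
```

Run:
```python
from edges import *
w=shot('wrist','w3.png')
import pickle; pickle.dump(w,open('w3.pkl','wb'))
for n in ('clip_grip','stand'):print(n,[(d['position'],d['score']) for d in bot.tip_of(w,n)],[(d['bbox'],d['score']) for d in bot.recognise(w,n)])
print(bot.state())
```

```text
clip_grip [([427.2, 149.0], 0.84), ([304.2, 205.8], 0.57), ([84.0, 187.1], 0.55)] [([408.1, 120.7, 447.1, 226.6], 0.97), ([285.4, 191.4, 319.7, 219.4], 0.88), ([262.5, 308.1, 308.3, 339.8], 0.83)]
stand [([300.9, 192.9], 0.68)] [([273.9, 144.3, 324.8, 238.2], 0.57)]
{'time': 8.9, 'joint_pos': array([-8.15333989e-02,  2.24861129e-01, -3.55798201e-02, -1.98611769e-05,
       -1.31041736e+00, -3.00297849e-01]), 'qd': array([ 0.00295608, -0.00187489, -0.00118329,  0.000721  ,  0.00094246,
       -0.00959659]), 'effort': array([-1.33535438e-01, -3.63176072e+01,  2.32440984e+01,  5.24442047e+00,
       -2.21705726e-03,  3.15537408e-02]), 'position': array([ 0.48911612, -0.19487592,  0.20947979]), 'eef_rot': array([ 1.75951666e+00, -2.60259047e+00, -8.44318988e-05]), 'wrist_force': array([ 0.36257353, -0.27869652,  0.1051815 ]), 'wrist_torque': array([ 6.99931956e-03, -1.80855861e-05, -3.27065419e-02]), 'grip_force': 0.0, 'width': 0.6009066837883372}
```

View pics/w3.png

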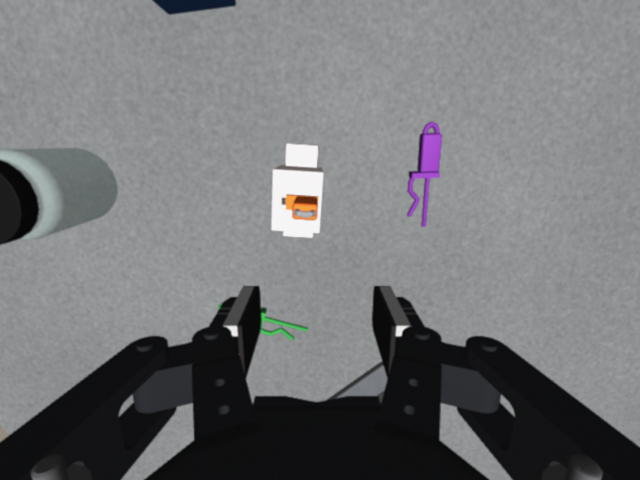

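Orange clip upright in the stand at (302,206), collar lug pointing left (sprung leg side); purple at (427,175) and green at (285,325) lie on the bench. Enlarged crop to confirm.

Run:
```python
from edges import *
import pickle
w=pickle.load(open('w3.pkl','rb'))
im=cv2.imread('pics/w3.png')[135:245,245:355]
cv2.imwrite('pics/w3c.png',cv2.resize(im,(600,600),interpolation=2))
gr=w['pixels'].astype(float).mean(2)
for r in (176,182,188,220,226): print(r,edges(gr[r-1:r+2,255:340].mean(0),255,6))
for c in (277,282,318): print(c,edges(gr[135:250,c-1:c+2].mean(1),135,6))
h=cv2.cvtColor(w['pixels'],cv2.COLOR_RGB2HSV)
m=((h[...,0]>4)&(h[...,0]<20)&(h[...,1]>150)).astype(np.uint8);m[:,:260]=0;m[:,340:]=0;m[:150]=0;m[245:]=0
ys,xs=np.nonzero(m);print(xs.min(),xs.max(),ys.min(),ys.max(),len(xs))
for r in range(ys.min(),ys.max()+1,2): q=xs[ys==r];print(r,q.min(),q.max())
```

```text
176 [(np.float64(272.1), 32), (np.float64(322.9), -32)]
182 [(np.float64(271.9), 35), (np.float64(322.4), -29)]
188 [(np.float64(271.8), 31), (np.float64(321.9), -32)]
220 [(np.float64(270.9), 33), (np.float64(315.2), 13), (np.float64(319.9), -33)]
226 [(np.float64(270.9), 34), (np.float64(319.6), -32)]
277 [(np.float64(165.7), -10), (np.float64(169.0), 46), (np.float64(230.4), -31)]
282 [(np.float64(164.6), -15), (np.float64(169.1), 48), (np.float64(197.4), -34), (np.float64(204.0), 34), (np.float64(230.6), -23), (np.float64(235.5), -11)]
318 [(np.float64(145.4), 9), (np.float64(166.9), -15), (np.float64(171.4), 44), (np.float64(195.6), -14), (np.float64(232.6), -26)]
286 316 195 219 473
195 287 291
197 287 316
199 286 316
201 286 316
203 286 316
205 287 316
207 287 316
209 292 316
211 316 316Traceback (most recent call last):
  File "<stdin>", line 12, in <module>
    return umr_minimum(a, axis, None, out, keepdims, initial, where)
ValueError: zero-size array to reduction operation minimum which has no identity
```

View pics/w3c.png

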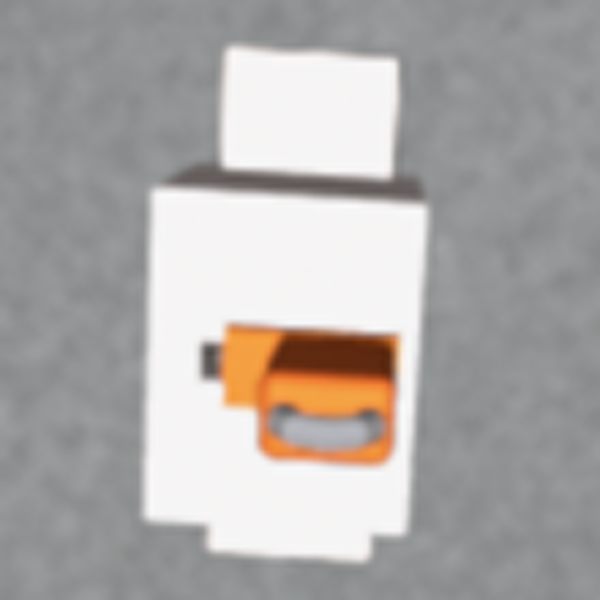

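Run:
```python
from edges import *
import pickle
np.set_printoptions(precision=4,suppress=True)
w=pickle.load(open('w3.pkl','rb'))
def line(a,b): return np.cross([*a,1],[*b,1])
L=line((272.1,176),(270.9,226));Rr=line((322.9,176),(319.6,226));T=line((277,169),(318,171.4));B=line((277,230.4),(318,232.6))
def X(a,b): v=np.cross(a,b);return v[:2]/v[2]
TL,TR,BL,BR=[atz(w,X(a,b),.06) for a,b in((T,L),(T,Rr),(B,L),(B,Rr))]
c=(TL+TR+BL+BR)/4;print('sizes',[np.linalg.norm(v) for v in(TL-TR,BL-BR,TL-BL,TR-BR)],'centre',c)
x=(TL-TR+BL-BR);yx=np.arctan2(x[1],x[0]);y=(TL-BL+TR-BR);yy=np.arctan2(y[1],y[0]);print('yaw x',np.degrees(yx),'y',np.degrees(yy))
k=5.4545;g=atz(w,(245+326/k-.5,135+418/k-.5),.1);print('grip from top face',g)
yaw=((yx+yy+np.pi/2)/2 if abs(yx-yy-np.pi/2)<.3 else yx);ux=np.array([np.cos(yx),np.sin(yx),0])
g2=c-ux*.008;print('grip from stand',g2)
s=bot.state();R=cv2.Rodrigues(s['eef_rot'])[0];print('tool y yaw',np.degrees(np.arctan2(R[1,1],R[0,1])))
for G in (g,g2):
  G=G.copy();G[2]=.092;print('shift',R.T@(G-s['position'])/.12)
```

```text
sizes [np.float64(0.04071915564079505), np.float64(0.04070332409863958), np.float64(0.05064173605989451), np.float64(0.05056336644749682)] centre [ 0.4941 -0.2261  0.06  ]
yaw x -25.501253428274385 y -115.76586821134923
grip from top face [ 0.4868 -0.2231  0.1   ]
grip from stand [ 0.4869 -0.2226  0.06  ]
tool y yaw 158.12238801445312
shift [ 0.2252 -0.0699  0.979 ]
shift [ 0.2215 -0.0688  0.979 ]
```

>>> send_rows(
  steps=[
    [[0.223, -0.069, 0.1], [0, 0, 0.032]],
    [[0.223, -0.069, 0.35], [0, 0, 0.032]],
    [[0.223, -0.069, 0.6], [0, 0, 0.032]],
    [[0.223, -0.069, 0.8], [0, 0, 0.032]],
    [[0.223, -0.069, 0.9], [0, 0, 0.032]],
    [[0.223, -0.069, 0.97], [0, 0, 0.032]],
    [[0.223, -0.069, 0.97], [0, 0, 0.032]],
    [[0.223, -0.069, 0.97], [0, 0, 0.032]],
  ],
)

```text
time: 9.7
position: [0.4876, -0.223, 0.0941]
eef_rot: [-1.673, 2.658, -0.002]
wrist_force: [-0.0, 0.8, 0.8]
width: 0.598
grip_force: 0.0
```

Run:
```python
from edges import *
w=shot('wrist','w4.png');s=bot.state()
im=cv2.imread('pics/w4.png')[180:480,160:480]
cv2.imwrite('pics/w4c.png',cv2.resize(im,(640,600),interpolation=2))
R=cv2.Rodrigues(s['eef_rot'])[0]
print(s['position'],np.degrees(np.arctan2(R[1,1],R[0,1])),s['wrist_force'],R.T@(np.array([.4868,-.2229,.092])-s['position'])*1000)
```

```text
[ 0.48769238 -0.22298267  0.09431908] 154.3660300850099 [-0.38302666 -0.69458111  0.14747886] [0.31220858 0.84555861 2.31707883]
```

View pics/w4c.png

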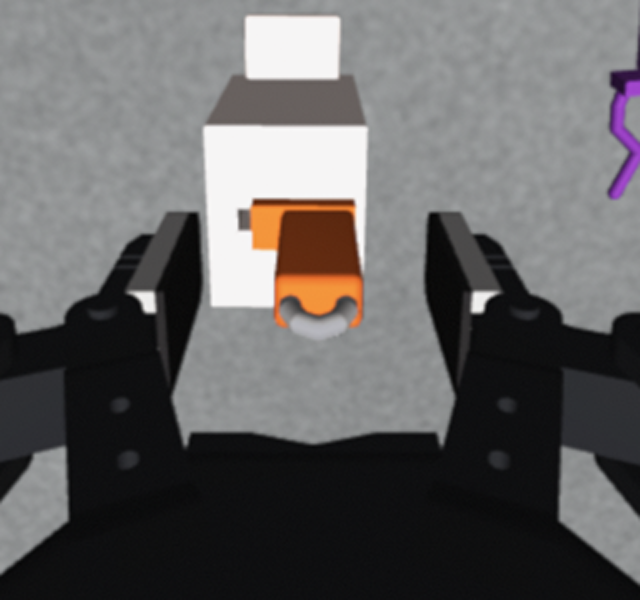

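Clip is centred between the pads, grip at crop (319,270). Close.

>>> send_rows(
  steps=[
    [[0, 0.005, 0.01], [0, 0, 0]],
    [[0, 0.005, 0.01], [0, 0, 0]],
    [[0, 0.005, 0.01], [0, 0, 0]],
    [[0, 0.005, 0.01], [0, 0, 0]],
    [[0, 0.005, 0.01], [0, 0, 0]],
    [[0, 0.005, 0.01], [0, 0, 0]],
  ],
  grip=1,
)

```text
time: 10.35
position: [0.4867, -0.2227, 0.0925]
eef_rot: [-1.672, 2.659, -0.001]
wrist_force: [0.7, 1.6, 5.8]
width: 0.193
grip_force: 59.0
```

>>> send_rows(
  steps=[
    [[0, 0, -0.05], [0, 0, 0]],
    [[0, 0, -0.15], [0, 0, 0]],
    [[0, 0, -0.3], [0, 0, 0]],
    [[0, 0, -0.6], [0, 0, 0]],
    [[0, 0, -0.9], [0, 0, 0]],
    [[0, 0, -1.0], [0, 0, 0]],
    [[0, 0, -1.0], [0, 0, 0]],
  ],
)

```text
time: 11.05
position: [0.4872, -0.2228, 0.2142]
eef_rot: [-1.671, 2.657, -0.005]
wrist_force: [0.2, 0.2, -2.0]
width: 0.194
grip_force: 59.0
```

Run:
```python
from edges import *
np.set_printoptions(precision=4,suppress=True)
w=shot('wrist','w5.png');s=bot.state();R=cv2.Rodrigues(s['eef_rot'])[0]
print(s['position'],s['wrist_force'],s['width'],s['grip_force'])
for n in ('clip_tip','clip_grip','clip_crotch'):print(n,[(d['position'],d['score']) for d in bot.tip_of(w,n)])
print('expected tip px',proj(w,s['position']+R@np.array([0,0,.0825])),proj(w,s['position']+R@np.array([0,0,.0325])))
# hole target: tool x yaw = shaker yaw-90 = -71.9
print('shift to above hole',R.T@(np.array([.5032,.0986,s['position'][2]])-s['position'])/.12,'toolx yaw',np.degrees(np.arctan2(R[1,0],R[0,0])))
cv2.imwrite('pics/w5c.png',cv2.resize(cv2.imread('pics/w5.png')[140:440,160:480],(640,600),interpolation=2))
```

```text
[ 0.4863 -0.2223  0.2121] [-0.2147 -1.1671 -2.9235] 0.19359496666168935 59.04720067977905
clip_tip [([316.4, 260.0], 0.57), ([432.6, 242.8], 0.55)]
clip_grip [([430.4, 167.9], 0.66), ([315.6, 314.9], 0.63), ([262.9, 333.4], 0.6)]
clip_crotch [([318.3, 291.7], 0.86), ([435.2, 192.9], 0.79)]
expected tip px [318.6487 257.1296] [318.9344 289.0003]
shift to above hole [-2.4712  1.0319  0.0016] toolx yaw -115.68038014955903
```

View pics/w5c.png

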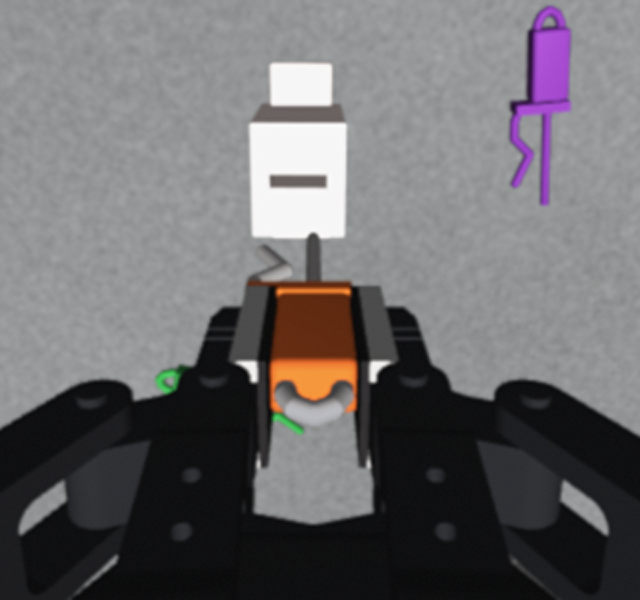

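Clip held well: tip at pixel (316,258), stand slot empty. Carry it over the pin.

>>> send_rows(
  steps=[
    [[-0.3, 0.12, 0], [0, 0, 0]],
    [[-0.6, 0.24, 0], [0, 0, 0]],
    [[-0.824, 0.344, 0], [0, 0, 0]],
  ],
)

```text
time: 11.55
position: [0.4912, -0.1139, 0.2103]
eef_rot: [1.671, -2.658, -0.003]
wrist_force: [1.0, -0.2, -0.6]
width: 0.191
grip_force: 59.0
```

>>> send_rows(
  steps=[
    [[-0.3, 0.12, 0], [0, 0, 0]],
    [[-0.6, 0.24, 0], [0, 0, 0]],
    [[-0.824, 0.344, 0], [0, 0, 0]],
  ],
)

```text
time: 11.85
position: [0.4968, -0.0067, 0.2104]
eef_rot: [1.672, -2.657, -0.002]
wrist_force: [0.4, 0.0, -1.5]
width: 0.197
grip_force: 59.0
```

>>> send_rows(
  steps=[
    [[-0.3, 0.12, 0], [0, 0, -0.07]],
    [[-0.6, 0.24, 0], [0, 0, -0.14]],
    [[-0.824, 0.344, 0], [0, 0, -0.21]],
    [[-0.824, 0.344, 0], [0, 0, -0.28]],
    [[-0.824, 0.344, 0], [0, 0, -0.35]],
    [[-0.824, 0.344, 0], [0, 0, -0.382]],
    [[-0.824, 0.344, 0], [0, 0, -0.382]],
    [[-0.824, 0.344, 0], [0, 0, -0.382]],
  ],
)

```text
time: 12.65
position: [0.5027, 0.0983, 0.2109]
eef_rot: [2.54, -1.846, -0.002]
wrist_force: [0.2, 0.0, -1.3]
width: 0.194
grip_force: 59.0
```

Run:
```python
from edges import *
np.set_printoptions(precision=4,suppress=True)
w=shot('wrist','w6.png');s=bot.state();R=cv2.Rodrigues(s['eef_rot'])[0]
import pickle;pickle.dump((w,s),open('w6.pkl','wb'))
print(s['position'],s['wrist_force'],s['width'],'yaw',np.degrees(np.arctan2(R[1,0],R[0,0])))
for n in ('clip_tip','pin_seat','bracket_mid'):print(n,[(d['position'],d['score']) for d in bot.tip_of(w,n)])
cv2.imwrite('pics/w6c.png',cv2.resize(cv2.imread('pics/w6.png')[130:330,220:420],(600,600),interpolation=2))
print('hole expected px',proj(w,[.5032,.0986,.082]))
```

```text
[0.5028 0.0983 0.2112] [-0.2706 -0.1457 -1.4292] 0.19913428539112868 yaw -72.0030122036834
clip_tip [([314.5, 259.4], 0.61), ([334.7, 8.0], 0.46)]
pin_seat [([320.9, 241.9], 0.75)]
bracket_mid [([320.4, 173.0], 0.76)]
hole expected px [314.3317 238.5548]
```

View pics/w6c.png

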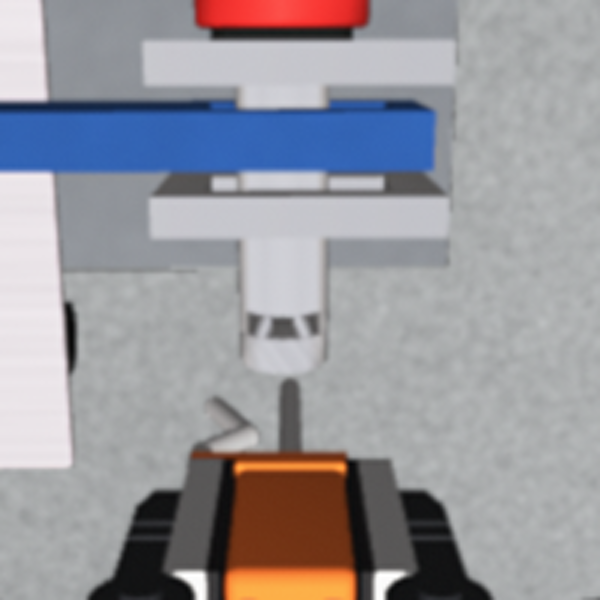

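Run:
```python
from edges import *
import pickle
np.set_printoptions(precision=2,suppress=True)
w,s=pickle.load(open('w6.pkl','rb'));R=cv2.Rodrigues(s['eef_rot'])[0];p=s['position']
gr=w['pixels'].astype(float).mean(2)
for r in (262,268,274): print(r,edges(gr[r-1:r+2,300:335].mean(0),300,5))
for c in (315,316,317): print(c,edges(gr[245:275,c:c+1].mean(1),245,4))
for r in (237,239,241): print(r,edges(gr[r:r+1,295:335].mean(0),295,4))
for c in (305,314,322): print(c,edges(gr[222:262,c-1:c+2].mean(1),222,4))
e=R.T@(atz(w,(316.2,256.3),p[2]-.0825)-p)*1000;print('tip edge',e)
e=R.T@(atz(w,(314.5,259.4),p[2]-.0825)-p)*1000;print('tip net',e)
h=R.T@(atz(w,(314.1,238.7),.082)-p)*1000;print('hole',h)
```

```text
262 [(np.float64(312.6), -27), (np.float64(319.6), 26)]
268 [(np.float64(312.6), -29), (np.float64(319.8), 25)]
274 [(np.float64(305.0), -8), (np.float64(312.4), -29), (np.float64(320.0), 29)]
315 [(np.float64(255.6), -32)]
316 [(np.float64(255.4), -33)]
317 [(np.float64(255.5), -30)]
237 [(np.float64(299.3), -6), (np.float64(302.2), -23), (np.float64(306.2), 29), (np.float64(310.1), -36), (np.float64(317.4), 36), (np.float64(321.6), -30), (np.float64(325.6), 23), (np.float64(329.9), 6)]
239 [(np.float64(302.0), -23), (np.float64(305.6), 30), (np.float64(309.8), -32), (np.float64(318.1), 33), (np.float64(322.3), -31), (np.float64(325.8), 23), (np.float64(329.4), 6)]
241 [(np.float64(298.9), -14), (np.float64(302.2), -4), (np.float64(305.2), 21), (np.float64(309.0), -28), (np.float64(318.9), 29), (np.float64(322.7), -19), (np.float64(325.7), 7), (np.float64(329.3), 10)]
305 [(np.float64(234.2), -35), (np.float64(241.3), 17), (np.float64(253.0), -9)]
314 [(np.float64(235.3), -40), (np.float64(242.5), 32), (np.float64(255.9), -24)]
322 [(np.float64(234.1), -30), (np.float64(238.3), 13), (np.float64(253.1), -9)]
tip edge [ 1.12  0.82 82.5 ]
tip net [-1.01 -0.29 82.5 ]
hole [ -0.32  -0.81 129.15]
```

>>> send_rows(
  steps=[
    [[0.003, -0.013, 0.1], [0, 0, 0]],
    [[0.003, -0.013, 0.2], [0, 0, 0]],
    [[0.003, -0.013, 0.28], [0, 0, 0]],
    [[0.003, -0.013, 0.34], [0, 0, 0]],
    [[0.003, -0.013, 0.34], [0, 0, 0]],
    [[0.003, -0.013, 0.34], [0, 0, 0]],
  ],
)

```text
time: 13.45
position: [0.5049, 0.0986, 0.1711]
eef_rot: [2.543, -1.844, 0.0]
wrist_force: [-0.0, 0.1, -1.2]
width: 0.196
grip_force: 59.0
```

Run:
```python
from edges import *
np.set_printoptions(precision=2,suppress=True)
w=shot('wrist','w7.png');s=bot.state();R=cv2.Rodrigues(s['eef_rot'])[0];p=s['position']
import pickle;pickle.dump((w,s),open('w7.pkl','wb'))
print(p*1000,s['wrist_force'],'yaw',np.degrees(np.arctan2(R[1,0],R[0,0])), R[:,2]*1000)
e=proj(w,p+R@[-.00075,.00075,.0825]);print('tip exp',e,'hole exp',proj(w,p+R@[-.00075,.00075,p[2]-.082]))
cv2.imwrite('pics/w7c.png',cv2.resize(cv2.imread('pics/w7.png')[190:310,260:380],(600,600),interpolation=2))
```

```text
[505.04  98.67 171.44] [ 0.62  0.34 -1.14] yaw -71.88787066981033 [    0.73     0.05 -1000.  ]
tip exp [315.88 259.19] hole exp [315.88 255.74]
```

View pics/w7c.png

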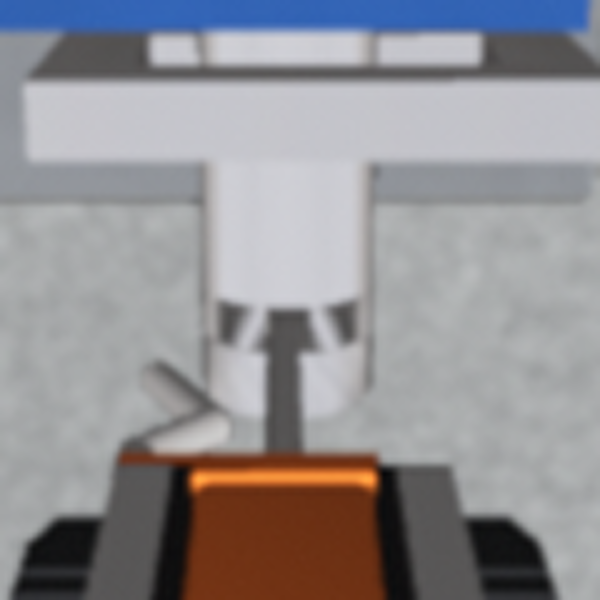

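>>> send_rows(
  steps=[
    [[0, 0.004, 0.02], [0, 0, 0]],
    [[0, 0.005, 0.035], [0, 0, 0]],
    [[0, 0.005, 0.05], [0, 0, 0]],
    [[0, 0.005, 0.06], [0, 0, 0]],
    [[0, 0.005, 0.07], [0, 0, 0]],
    [[0, 0.005, 0.078], [0, 0, 0]],
    [[0, 0.005, 0.078], [0, 0, 0]],
  ],
)

```text
time: 14.2
position: [0.5041, 0.0984, 0.1616]
eef_rot: [2.543, -1.844, -0.0]
wrist_force: [-0.2, 0.1, -1.9]
width: 0.198
grip_force: 59.0
```

>>> send_rows(
  steps=[
    [[0, 0, 0.015], [0, 0, 0]],
    [[0, 0, 0.03], [0, 0, 0]],
    [[0, 0, 0.045], [0, 0, 0]],
    [[0, 0, 0.06], [0, 0, 0]],
    [[0, 0, 0.06], [0, 0, 0]],
  ],
)

```text
time: 14.7
position: [0.504, 0.0984, 0.1542]
eef_rot: [2.543, -1.844, -0.001]
wrist_force: [-0.1, -0.2, -1.0]
width: 0.198
grip_force: 59.0
```

>>> send_rows(
  steps=[
    [[0, 0, 0.02], [0, 0, 0]],
    [[0, 0, 0.04], [0, 0, 0]],
    [[0, 0, 0.06], [0, 0, 0]],
    [[0, 0, 0.08], [0, 0, 0]],
    [[0, 0, 0.1], [0, 0, 0]],
    [[0, 0, 0.1], [0, 0, 0]],
  ],
)

```text
time: 15.3
position: [0.5039, 0.0984, 0.1421]
eef_rot: [2.543, -1.844, -0.001]
wrist_force: [-0.5, 0.1, -1.6]
width: 0.198
grip_force: 59.0
```

>>> send_rows(
  steps=[
    [[0, 0, 0.015], [0, 0, 0]],
    [[0, 0, 0.03], [0, 0, 0]],
    [[0, 0, 0.045], [0, 0, 0]],
    [[0, 0, 0.06], [0, 0, 0]],
    [[0, 0, 0.075], [0, 0, 0]],
    [[0, 0, 0.075], [0, 0, 0]],
  ],
)

```text
time: 15.9
position: [0.5047, 0.0986, 0.1338]
eef_rot: [-2.543, 1.843, -0.001]
wrist_force: [1.8, 0.3, 0.4]
width: 0.2
grip_force: 59.3
```

>>> send_rows(
  steps=[
    [[0, 0, 0.015], [0, 0, 0]],
    [[0, 0, 0.03], [0, 0, 0]],
    [[0, 0, 0.045], [0, 0, 0]],
    [[0, 0, 0.045], [0, 0, 0]],
  ],
)

```text
time: 16.3
position: [0.504, 0.0986, 0.1274]
eef_rot: [2.543, -1.844, -0.001]
wrist_force: [3.4, 0.8, -2.7]
width: 0.198
grip_force: 59.0
```

>>> send_rows(
  steps=[
    [[0, 0, 0.015], [0, 0, 0]],
    [[0, 0, 0.03], [0, 0, 0]],
    [[0, 0, 0.045], [0, 0, 0]],
    [[0, 0, 0.045], [0, 0, 0]],
  ],
)

```text
time: 16.7
position: [0.5037, 0.0984, 0.122]
eef_rot: [2.542, -1.844, -0.001]
wrist_force: [3.3, 1.3, -3.1]
width: 0.197
grip_force: 58.9
```

>>> send_rows(
  steps=[
    [[0, 0, 0.015], [0, 0, 0]],
    [[0, 0, 0.03], [0, 0, 0]],
    [[0, 0, 0.045], [0, 0, 0]],
    [[0, 0, 0.05], [0, 0, 0]],
    [[0, 0, 0.05], [0, 0, 0]],
  ],
)

```text
time: 17.2
position: [0.5036, 0.0982, 0.1162]
eef_rot: [2.542, -1.844, -0.001]
wrist_force: [2.4, 0.8, -3.1]
width: 0.193
grip_force: 58.8
```

>>> send_rows(
  steps=[
    [[0, 0, 0.01], [0, 0, 0]],
    [[0, 0, 0.015], [0, 0, 0]],
    [[0, 0, 0.015], [0, 0, 0]],
  ],
)

```text
time: 17.5
position: [0.5038, 0.0983, 0.1147]
eef_rot: [2.543, -1.844, -0.001]
wrist_force: [1.2, 1.2, -1.7]
width: 0.201
grip_force: 58.9
```

>>> send_rows(
  steps=[
    [[0, 0, 0.008], [0, 0, 0]],
    [[0, 0, 0.015], [0, 0, 0]],
    [[0, 0, 0.015], [0, 0, 0]],
  ],
)

```text
time: 17.8
position: [0.504, 0.0983, 0.1142]
eef_rot: [2.543, -1.844, 0.001]
wrist_force: [-2.8, 0.1, 7.4]
width: 0.2
grip_force: 60.2
```

>>> send_rows(
  steps=[
    [[0, 0, 0.005], [0, 0, 0]],
    [[0, 0, 0.01], [0, 0, 0]],
    [[0, 0, 0.01], [0, 0, 0]],
  ],
)

```text
time: 18.1
position: [0.5041, 0.0983, 0.114]
eef_rot: [-2.544, 1.843, -0.001]
wrist_force: [-4.8, -0.0, 14.3]
width: 0.199
grip_force: 61.0
```

>>> send_rows(
  steps=[
    [[0, 0, -0.015], [0, 0, 0]],
    [[0, 0, -0.018], [0, 0, 0]],
  ],
)

```text
time: 18.3
position: [0.504, 0.0983, 0.1143]
eef_rot: [2.543, -1.844, -0.0]
wrist_force: [-1.5, 0.8, 1.8]
width: 0.197
grip_force: 59.3
```

>>> send_rows(
  steps=[
    [[0, 0, 0], [0, 0, 0]],
    [[0, 0, 0], [0, 0, 0]],
    [[0, 0, 0], [0, 0, 0]],
    [[0, 0, 0], [0, 0, 0]],
    [[0, 0, -0.1], [0, 0, 0]],
    [[0, 0, -0.4], [0, 0, 0]],
    [[0, 0, -0.8], [0, 0, 0]],
    [[0, 0, -1], [0, 0, 0]],
    [[0, 0, -1], [0, 0, 0]],
  ],
  grip=0.4,
)

```text
time: 19.2
position: [0.5063, 0.0989, 0.2395]
eef_rot: [-2.537, 1.839, -0.009]
wrist_force: [-0.5, -0.6, -0.1]
width: 0.604
grip_force: 0.0
```

Run:
```python
from edges import *
w=shot('wrist','w8.png');sc=shot('scene','s8.png');print(bot.state()['position'],bot.state()['wrist_force'],bot.state()['time'])
a=cv2.resize(cv2.imread('pics/w8.png')[100:340,200:440],(400,400),interpolation=2)
b=cv2.resize(cv2.imread('pics/s8.png')[170:270,280:380],(400,400),interpolation=2)
cv2.imwrite('pics/v8.png',np.hstack([a,b]))
```

```text
[0.50426704 0.09859253 0.23498489] [-1.08722564  0.28507031  0.12727685] 19.3
```

View pics/v8.png

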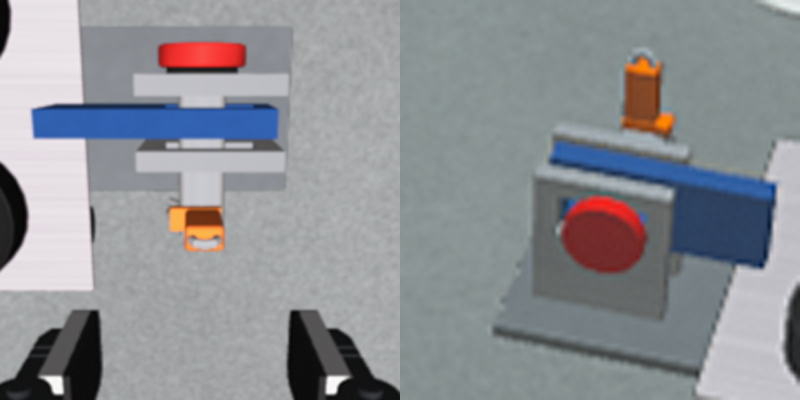

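The clip stands upright on the shank with its collar down (left half at 200,225), the head is against the lug, and the gripper is clear. I'll hand it in.

```bash
python3 -c "
from workcell import bot
print(bot.sign_off())"
```

```text
the job is handed in; nothing more can be done
None
```

The job is handed in: the pin is pushed home to its stop, and the orange clip sits upright on the shank, pushed down to a firm stop and let go, and I never touched the jar, dish or box. The snap itself showed only as a brief force change, and I had no view of the sprung leg.

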